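Walk the aluminium tube block round to the fence

ROBOT

A 6-joint arm with a two-finger parallel gripper is mounted at the origin on a cart in front of the work surface, level with it; the furniture and walls round the work are solid. World frame = base frame: x ahead of the robot, y to its left, z up, the work surface at z = 0. Lengths are in m, angles in rad, forces in N, time in s.
With the tool pointing down it reaches from about 0.35 to 0.925 m from the base axis. Payload 6.4 kg.
Tool frame: the origin (TCP) lies between the finger pads; the fingertips stand 17 mm ahead of it and the grasp point (between the pads) lies 2 mm behind it; z points along the fingers, y is the line along which they close (so a half turn about z gives the same grasp; the last joint's range is limited). The gripper opens to 85 mm and grips with 20 to 120 N. Pads are 22 mm wide; open, the fingers measure 114 mm over their backs; the gripper's body (76 mm by 85 mm) begins 54 mm behind the grasp point. The pads swing forward as they close: fully open they stand 13 mm farther back than shut.
Start: joints at [1.045, 0.245, 1.558, -0, 1.339, -0.174], TCP at [0.224, 0.61, 0.21] pointing down, gripper open.
Joint ranges: [-3.13, 3.13], [-1.02, 2.26], [0.13, 2.54], [-0.95, 4.09], [0.21, 2.88], [-2.74, 2.74]. Speed limits (rad/s): [2.57, 2.57, 3.14, 3.14, 3.14, 3.14].

INTERFACE

Orientations are given as a 3x3 rotation matrix whose columns are the frame's x, y, z axes.
In Python, from plant import env, grab_frame, camera_params, ticket, boxes_of, outline_of gives the robot as it stands.
- The arm moves only by the tool drive_tool, never from a script. Its argument "deltas" is text: rows parted by semicolons, each of 5 numbers parted by spaces: the shift along the tool's x, y, z in units of 25 mm (1.0 is 25 mm), then the turn about the tool's z in units of 5 degrees (1.0 is 5 degrees), then the opening, from 0 (shut) to 1 (fully open). In form: tx ty tz roll gripper; .... A call has 1 to 12 rows; each row shifts and turns the commanded pose from where the row before left it, along the tool's axes as they then stand; what a row does not reach is not made up. A row lasts 1/12 s, in which the tool goes at most 41.7 mm and 7.16 degrees, less where a joint would pass 70% of its speed; a pose out of reach is approached as far as the arm can. A call is refused whole if a number of a shift passes 1 or a number of a turn 1, either way. A call with a gripper value outside its range is refused whole. The fingers move at their own pace and stop on an object; "grip_force" is the grip in N (left out, the last holds). Time passes only in rows, so rows that do not move let the fingers close. It gives the time, the measured TCP pose, the force, the opening and the grip force at its end, in the units of the state.
- env.get_state(): the state, without advancing time (a new reading comes with each control period).
- grab_frame(name): name is "side" or "top" or "wrist"; returns the picture (384x512x3 uint8, red, green, blue); there is no depth.
- camera_params(name): a dict with "fx", "fy", "cx", "cy" (pixels), "position" and "rotation" of the camera in the world; the wrist camera has in their place "mount" (4x4, takes a point from camera to tool coordinates, whose origin is the TCP and whose axes are the flange's). Camera axes: x right, y up, looking along -z (the intrinsics and any distortion apply to the point x, -y, -z); pixel columns grow to the right and rows downward; lengths in m; the calibration is good to about 2 mm. A picture is of the moment at which its call begins: read the wrist's pose just before it. camera_params takes no time and is no camera call.
- ticket.hand_in(): hands the job in; it is judged then, once.
Trained networks look in the newest picture that a camera, given by its name, has taken for a name from the list of things; names that differ only in an ending like _2 or _b are one class to them, and where a whole thing is asked for, a point or a joint stands for the part that bears it (a point fixed in the world has none). Each returns a list of dicts, best first, with "confidence" (0 to 1); they miss things now and then, are a little off and sometimes report something else, mostly with a low value. They report only what shows in the picture. A call takes as long as a camera call.
- boxes_of(query, camera): "box" ([left, top, right, bottom] in pixels, round what is visible of it).
- outline_of(query, camera): "pixels" (384x512 bool, what is visible of it) and "box" ([left, top, right, bottom] in pixels, round what is visible of it).
The state is a dict: "clock": time; "joint_pos": joint angles; "qvel": joint speeds; "effort": joint torques, N m; "tcp_pos": TCP position; "orientation": TCP orientation; "wrist_force": force on the tool from outside, world axes, zero at the start; "wrist_torque": the same for the moment, N m; "width": opening from 0.0 (shut) to 1.0 (fully open); "grasp_force": force on a finger pad.
Only numpy, scipy, OpenCV 4.12 (cv2) and the standard library are available. Lean on these libraries where they do the work, as an engineer would, in place of code of your own. Each camera call takes 0.05 s, during which the arm holds its last target. There are 200 camera calls.

TASK

Walk the heavy aluminium tube block round by pushing its corners with the fingertips, a little at one and a little at another, until its blue long side lies flat against the grey fence and neither end of the block sticks out past the fence. Only push it: never lift or tip it, and leave everything else on the bench where it is.

Things in the scene. Friction and masses are not known exactly. Their poses are not given: they have to be found in the camera images.
- tube_block: loose aluminium block for sample tubes, 92 x 120 mm, 36 mm high, about 0.85 kg; slides flat with friction, too wide to grip; its 14 mm wells are too narrow for a finger (treat as solid). Origin: centre of underside. x axis (92 mm) points out through the blue long side, y (120 mm) along it. At the start x points ahead but 34 to 72 deg anticlockwise, seen from above, of the fence's x
- blue_side (a point): middle of the block's blue side face, 46 mm along the block's x axis from its origin and 18 mm above the underside; the blue edge, 8 mm wide, shows from above as well
- fence: grey steel angle fixed to the bench, 200 mm long, 30 mm high. Origin: middle of the foot of its front face, on the bench; the face is the plane x = 0, 200 mm along y; x points away from the robot into the fence (8 mm wall, then a 5 mm high screwed foot back to 36 mm). The block belongs on the -x side, its x axis parallel to the fence's
- notebook: brown spiral notebook, 148 x 109 x 13 mm, lying to the right; origin: centre of the underside; bystander
- marker: white marker with blue cap, 135 mm long along its y axis, 17 mm thick, lying to the right; origin: underside middle; bystander
- beaker: small clear plastic beaker, 54 mm wide, 70 mm high, to the left near the robot; origin: centre of the underside; bystander
- tube_rack: orange rack with capped tubes, 45 x 100 mm (100 along its y axis), 60 mm high with the caps, to the left of the fence and a little behind it; origin: centre of the underside; bystander
- timer: white bench timer, 68 x 40 x 58 mm, at the back right; origin: centre of the underside; bystander
- cassette: orange slotted tissue cassette, 28 x 40 x 6 mm, lying at the left; origin: centre of the underside; bystander

How it is judged:
At the end, for the whole second after the job is handed in: Blue side flat on the fence (middle within 5 mm of its face, parallel within 0.05 rad), block middle within 43 mm of the fence middle, block flat and still on the bench, every bystander within 15 mm of its start (angle between the x axis of tube_block and the x axis of fence, either way round below 0.05 rad and x of blue_side in the frame of fence between -0.005 and 0.004 m and y of blue_side in the frame of fence between -0.043 and 0.043 m and height (world z) of tube_block below 0.004 m and angle between tube_block's own z axis and vertical below 0.04 rad and linear speed of tube_block below 0.01 m/s and distance of each of notebook, marker, beaker, tube_rack, timer, cassette from where it was at the start of the episode below 0.015 m); the robot touches nothing.
It fails at once if the block is lifted off the bench (6 mm) (height (world z) of tube_block above 0.006 m).
It fails at once if the block is tipped (0.1 rad) (angle between tube_block's own z axis and vertical above 0.1 rad).
It fails at once if a bystander is moved (15 mm) (distance of any of notebook, marker, beaker, tube_rack, timer, cassette from where it was at the start of the episode above 0.015 m).
It also fails if it takes over 72 s, if anything falls off the work surface, if the arm or the gripper's body presses on something with over 40 N, if the wrist force passes 120 N, or if a joint passes its speed limit or range.

## Working session

There is one attempt and no reset: what is moved stays moved. The work goes in short steps, Python scripts to look and compute and a tool call to move; the robot and the scene stay as the last step left them, time stands still between calls to the robot, and variables do not carry over. Pictures are saved under pics/ and viewed, at most 10 in all, crops included, and the job is handed in when it is done.

Besides the shell and the picture viewer there is one more tool, called after "Call:" as a command line: name --argument value ..., lists and objects as JSON in quotes. drive_tool: Moves the arm, as the interface text tells. Its arguments: {"type":"object","properties":{"deltas":{"type":"string"},"grip_force":{"type":"number"}},"required":["deltas"]}

```bash
mkdir -p pics && ls && python3 - <<'E'
from plant import env, grab_frame, camera_params, boxes_of
import cv2, numpy as np
s=env.get_state(); print(s['clock'],s['tcp_pos'],np.round(s['orientation'],3).tolist(),s['width'])
for c in ('top','side'):
    im=grab_frame(c); cv2.imwrite(f'pics/{c}0.png',im[:,:,::-1])
    p=camera_params(c); print(c,p)
    for q in ('tube_block','fence','notebook','marker','beaker','tube_rack','timer','cassette'):
        if c=='top':
            b=boxes_of(q,c); print(q,[(np.round(d['box']).astype(int).tolist(),round(d['confidence'],2)) for d in b[:2]])
E
```

```text
pics
0.0 [0.22368877 0.609639   0.20895811] [[-0.939, 0.345, -0.001], [0.345, 0.939, -0.002], [0.0, -0.002, -1.0]] 1.0012745664202458
top {'fx': 463.7878579805265, 'fy': 463.7878579805265, 'cx': 260.3799411422884, 'cy': 191.79606149553814, 'position': array([ 0.38099816, -0.06190734,  1.04503908]), 'rotation': array([[ 0.01284896,  0.98481729, -0.17311791],
       [-0.99955089,  0.0173378 ,  0.02444215],
       [ 0.02707254,  0.17272611,  0.98459777]])}
tube_block [([221, 180, 271, 236], 0.92)]
fence [([185, 129, 276, 156], 0.67), ([145, 111, 172, 152], 0.31)]
notebook [([334, 148, 381, 213], 0.93)]
marker [([354, 221, 359, 285], 0.71), ([145, 249, 172, 276], 0.26)]
beaker [([146, 252, 174, 275], 0.73), ([219, 180, 270, 238], 0.2)]
tube_rack [([148, 109, 172, 155], 0.84)]
timer [([337, 94, 355, 128], 0.89)]
cassette [([144, 224, 157, 246], 0.62)]
side {'fx': 427.7596598198739, 'fy': 427.7596598198739, 'cx': 249.6795705298564, 'cy': 197.57305313082892, 'position': array([ 0.09733629, -0.51586767,  0.83472222]), 'rotation': array([[ 0.66349236,  0.57178585, -0.48253376],
       [-0.74817604,  0.50426528, -0.4312182 ],
       [-0.00323944,  0.64713018,  0.76237264]])}
```

View pics/top0.png

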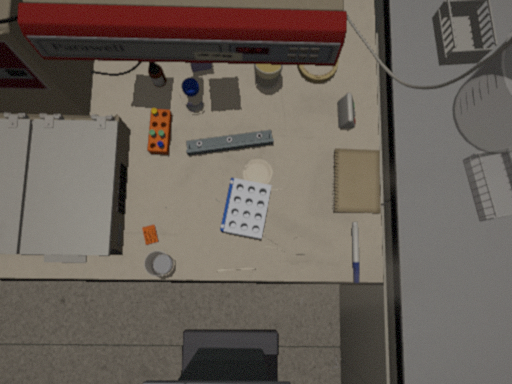

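View pics/side0.png

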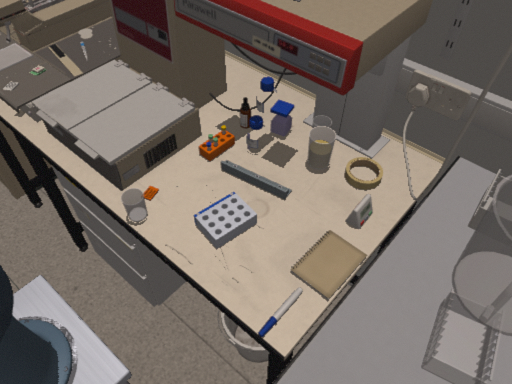

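Top view: the block is centred near (246,208) with its blue edge on the left (about x=225). The fence runs from (187,148) to (272,135), and the rack (160,131) and notebook (357,181) are clear of the path. The side view shows the same layout. Next I'll fit poses by model.

```bash
cat > h.py <<'E'
from plant import env, grab_frame, camera_params, outline_of
import numpy as np, cv2, sys
from scipy.optimize import least_squares
def box(x0,x1,y0,y1,z0,z1): return np.array([[x,y,z] for x in(x0,x1) for y in(y0,y1) for z in(z0,z1)])
M={'tube_block':[box(-.046,.046,-.06,.06,0,.036)],
   'fence':[box(0,.008,-.1,.1,0,.03),box(0,.036,-.1,.1,0,.005)]}
def proj(p,P):
    c=(P-p['position'])@p['rotation']
    return np.c_[p['cx']+p['fx']*c[:,0]/-c[:,2], p['cy']+p['fy']*c[:,1]/c[:,2]]
def world(B,q):
    c,s=np.cos(q[2]),np.sin(q[2]); return B@np.array([[c,s,0],[-s,c,0],[0,0,1]])+[q[0],q[1],0]
def fit(name,q0,cams=('top','side'),snap=True):
    obs=[]
    for c in cams:
        if snap: grab_frame(c)
        r=outline_of(name,c)
        if not r: print('missed',name,c); continue
        m=r[0]['pixels'].astype(np.uint8)
        k=max(cv2.findContours(m,cv2.RETR_EXTERNAL,cv2.CHAIN_APPROX_NONE)[0],key=cv2.contourArea)[:,0]
        obs.append((camera_params(c),k.astype(float),r[0]['confidence']))
    def res(q):
        o=[]
        for p,k,_ in obs:
            hs=[cv2.convexHull(proj(p,world(B,q)).astype(np.float32)) for B in M[name]]
            o+=[max(cv2.pointPolygonTest(h,(float(a),float(b)),True) for h in hs)-.5 for a,b in k]
        return np.array(o)
    r=least_squares(res,q0,x_scale=[.01,.01,.1],diff_step=1e-3,loss='soft_l1')
    return r.x,np.sqrt(np.mean(r.fun**2)),[o[2] for o in obs]
def rel(b,F):
    c,s=np.cos(F[2]),np.sin(F[2]); d=b[:2]-F[:2]
    return np.array([c*d[0]+s*d[1],-s*d[0]+c*d[1],b[2]-F[2]])
E
python3 - <<'E'
from h import *
for cams in (('top','side'),('top',),('side',)):
    F=min((fit('fence',[.53,.01,y],cams,True) for y in (-.15,.15)),key=lambda r:r[1])
    print('fence',cams,np.round(F[0],4),np.round(F[1],2),F[2])
    B=fit('tube_block',[.38,-.03,1.3],cams); print('block',np.round(B[0],4),np.round(B[1],2),B[2],'rel',np.round(rel(B[0],F[0]),4))
E
```

```text
fence ('top', 'side') [ 0.663  -0.0169  0.1557] 0.52 [0.71, 0.77]
block [ 0.5248 -0.0547  1.396 ] 0.47 [0.88, 0.63] rel [-0.1424 -0.0159  1.2403]
fence ('top',) [ 0.6629 -0.0175  0.1586] 0.44 [0.56]
block [ 0.5241 -0.0553  1.3897] 0.52 [0.94] rel [-0.143  -0.0154  1.2311]
fence ('side',) [ 0.6636 -0.0148  0.1528] 0.6 [0.61]
block [ 0.5251 -0.0542  1.3947] 0.28 [0.96] rel [-0.1429 -0.0178  1.242 ]
```

Call:
drive_tool --deltas "0 0 -0.5 -0.97 1; 0 0 -0.5 -0.97 0; 0 0 -0.5 -0.97 0; 0 0 -0.5 -0.97 0; 0 0 0 -0.97 0; 0 0 0 -0.97 0; 0 -0.5 0 0 0; 0 -1 0 0 0; 0 -1 0 0 0; 0 -1 0 0 0; 0 -1 0 0 0; 0 -1 0 0 0" --grip_force 40

```text
clock: 2.7
tcp_pos: [0.2453, 0.4732, 0.2601]
orientation: [[-0.988, -0.156, 0.0], [-0.156, 0.988, 0.0], [-0.0, 0.0, -1.0]]
wrist_force: [0.1, 0.2, -0.3]
width: 0.003
grasp_force: 0.0
```

Call:
drive_tool --deltas "0 -1 0 0 0; 0 -1 0 0 0; 0 -1 0 0 0; 0 -1 0 0 0; 0 -1 0 0 0; 0 -1 0 0 0; 0 -1 0 0 0; 0 -1 0 0 0; 0 -1 0 0 0; 0 -1 0 0 0; 0 -0.5 0 0 0; 0 0 0 0 0"

```text
clock: 3.7
tcp_pos: [0.2866, 0.2135, 0.2603]
orientation: [[-0.988, -0.152, 0.001], [-0.152, 0.988, 0.0], [-0.001, -0.0, -1.0]]
wrist_force: [-0.3, 0.3, 0.3]
width: -0.002
grasp_force: 0.0
```

Call:
drive_tool --deltas "-0.3 -0.9 0 0 0; -0.4 -1 0 0 0; -0.4 -1 0 0 0; -0.4 -1 0 0 0; -0.4 -1 0 0 0; -0.4 -1 0 0 0; -0.4 -1 0 0 0; -0.4 -1 0 0 0; -0.4 -1 0.5 0 0; -0.34 -0.93 1 0 0; 0 0 1 0 0; 0 0 1 0 0"

```text
clock: 4.7
tcp_pos: [0.4201, -0.0133, 0.1718]
orientation: [[-0.988, -0.154, 0.001], [-0.154, 0.988, 0.0], [-0.001, -0.0, -1.0]]
wrist_force: [-0.0, 0.1, -0.6]
width: 0.003
grasp_force: 0.0
```

Call:
drive_tool --deltas "0 0 1 0 0; 0 0 1 0 0; 0 0 1 0 0; 0 0 1 0 0; 0 0 1 0 0; 0 0 0.7 0 0; 0 0 0 0 0"

```text
clock: 5.28
tcp_pos: [0.4163, -0.0112, 0.0266]
orientation: [[-0.988, -0.156, -0.008], [-0.156, 0.988, 0.003], [0.007, 0.004, -1.0]]
wrist_force: [-1.8, -0.5, 0.8]
width: 0.0
grasp_force: 0.0
```

```bash
cat >> h.py <<'E'
FE=np.array([.663,-.0165,.156])
def look(b0=None,show=None):
    s=env.get_state(); R=s['orientation']
    t=np.r_[s['tcp_pos'][:2],np.arctan2(-R[1,0],-R[0,0])]
    print('clk %.1f tool(f) %s z %.4f F %s'%(s['clock'],np.round(rel(t,FE),4),s['tcp_pos'][2],np.round(s['wrist_force'],1)))
    b=fit('tube_block',np.array(b0)); r=rel(b[0],FE)
    print('block w',np.round(b[0],4),'rms %.2f'%b[1],b[2],'rel',np.round(r,4))
    c,s=np.cos(r[2]),np.sin(r[2])
    for n,(x,y) in dict(A=(.046,.06),B=(.046,-.06),C=(-.046,-.06),D=(-.046,.06)).items(): print(n,np.round([r[0]+c*x-s*y,r[1]+s*x+c*y],3).tolist(),end=' ')
    print()
    if show:
        cv2.imwrite(f'pics/{show}.png',cv2.resize(grab_frame('top')[90:290,120:400,::-1],None,fx=2.5,fy=2.5))
E
python3 -c "
from h import *
look([.525,-.055,1.393])"
```

```text
clk 5.3 tool(f) [-0.2429  0.0436  0.0007] z 0.0266 F [-1.8 -0.5  0.8]
block w [ 0.5255 -0.0549  1.4049] rms 1.46 [0.59, 0.81] rel [-0.1418 -0.0166  1.2489]
A [-0.184, 0.046] B [-0.07, 0.008] C [-0.099, -0.079] D [-0.213, -0.041]
```

Call:
drive_tool --deltas "-0.6 0 0 0 0; -0.6 0 0 0 0; -0.4 0 0 0 0; -0.4 0 0 0 0; -0.4 0 0 0 0; -0.4 0 0 0 0; -0.4 0 0 0 0; -0.4 0 0 0 0; -0.2 0 0 0 0; 0 0 0 0 0"

```text
clock: 6.32
tcp_pos: [0.5142, 0.002, 0.0302]
orientation: [[-0.988, -0.156, 0.001], [-0.156, 0.988, -0.0], [-0.001, -0.0, -1.0]]
wrist_force: [-0.4, -0.1, 1.2]
width: 0.002
grasp_force: 0.0
```

```bash
python3 -c "
from h import *
look([.55,-.06,1.0],'p1')"
```

```text
clk 6.3 tool(f) [-0.1441  0.0414  0.0005] z 0.0302 F [-0.4 -0.1  1.2]
block w [ 0.5254 -0.0542  1.3938] rms 5.86 [0.58, 0.6] rel [-0.1418 -0.0159  1.2378]
A [-0.183, 0.047] B [-0.07, 0.008] C [-0.1, -0.079] D [-0.214, -0.04]
```

View pics/p1.png

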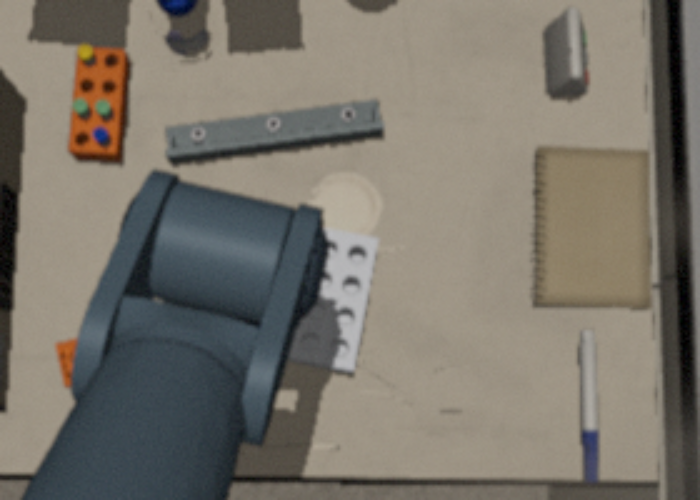

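The arm hides the block in the top view: only its right end, near (350,300) in the crop, is visible. I'll look from the side.

```bash
python3 -c "
from h import *
im=grab_frame('side')
cv2.imwrite('pics/s1.png',cv2.resize(im[120:290,120:340,::-1],None,fx=3,fy=3))"
```

```text
(no output)
```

View pics/s1.png

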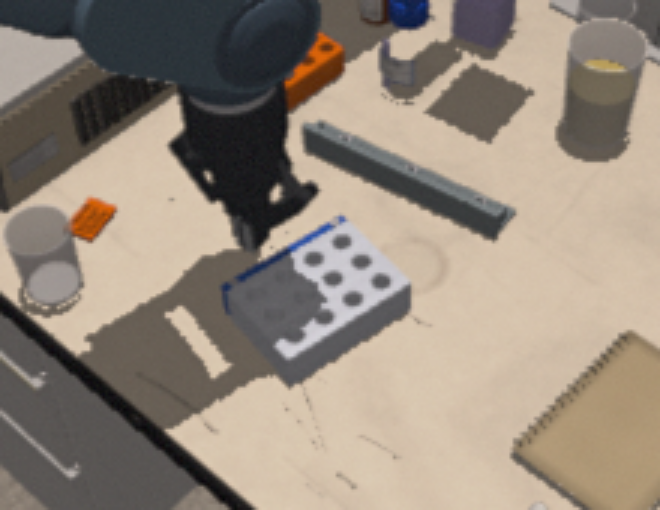

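```bash
python3 -c "
from h import *
s=env.get_state()
p=camera_params('side'); t=s['tcp_pos']+[0,0,-.017]
print('tip',proj(p,t[None]), s['tcp_pos'],s['wrist_force'])
b=fit('tube_block',[.5254,-.0548,1.394],('side',)); print(b, rel(b[0],FE))
print(proj(p,world(np.array([[.046,.06,.036],[.046,-.06,.036],[-.046,.06,.036],[-.046,-.06,.036]]),b[0])))
"
```

```text
tip [[205.15559475 211.10489998]] [0.51255554 0.00201132 0.02996173] [-0.53352486 -0.06287106  0.4611248 ]
(array([ 0.52499482, -0.05377583,  1.40219933]), np.float64(0.34195984335856017), [0.7]) [-0.1421208  -0.01538158  1.24619933]
[[192.71885114 214.78863181]
 [232.99672505 190.84937199]
 [215.4605422  239.75152308]
 [256.50120478 213.52485557]]
```

In the side crop the tip is fully visible, about 8 px above where it should project, and the block has not moved. I'll check with the wrist camera.

```bash
python3 -c "
from h import *
p=camera_params('wrist'); print(p)
s=env.get_state()
im=grab_frame('wrist')
T=np.eye(4); T[:3,:3]=s['orientation']; T[:3,3]=s['tcp_pos']
W=T@np.array(p['mount']); q=dict(p,position=W[:3,3],rotation=W[:3,:3])
B=world(M['tube_block'][0],[.525,-.0543,1.398]); u=proj(q,B)
im=im[:,:,::-1].copy()
print(np.c_[B,u].round(3))
for a in u: cv2.circle(im,tuple(int(v) for v in np.clip(a,-99,999)),4,(0,0,255),1)
tip=proj(q,(s['tcp_pos']+[0,0,-.017])[None])[0]; print(tip); cv2.circle(im,tuple(int(v) for v in tip),4,(0,255,0),2)
cv2.imwrite('pics/w1.png',im)
r=outline_of('tube_block','wrist'); print([(x['box'],x['confidence']) for x in r])
"
```

```text
{'fx': 310.794654022868, 'fy': 310.794654022868, 'cx': 257.0616715118698, 'cy': 197.53869507949176, 'mount': array([[-3.42922413e-04,  9.54825230e-01,  2.97167734e-01,
         7.51484855e-02],
       [ 9.99999912e-01,  2.56007349e-04,  3.31395692e-04,
        -8.71158503e-04],
       [ 2.40347844e-04,  2.97167822e-01, -9.54825234e-01,
        -1.64683126e-01],
       [ 0.00000000e+00,  0.00000000e+00,  0.00000000e+00,
         1.00000000e+00]])}
[[ 5.76000e-01 -1.10000e-01  0.00000e+00  8.96800e+01  2.77694e+02]
 [ 5.76000e-01 -1.10000e-01  3.60000e-02  5.89660e+01  3.10130e+02]
 [ 4.58000e-01 -8.90000e-02  0.00000e+00  1.23604e+02  1.12802e+02]
 [ 4.58000e-01 -8.90000e-02  3.60000e-02  9.37350e+01  1.15471e+02]
 [ 5.92000e-01 -1.90000e-02  0.00000e+00  2.13452e+02  3.12827e+02]
 [ 5.92000e-01 -1.90000e-02  3.60000e-02  2.05802e+02  3.49963e+02]
 [ 4.74000e-01  1.00000e-03  0.00000e+00  2.67078e+02  1.61327e+02]
 [ 4.74000e-01  1.00000e-03  3.60000e-02  2.69186e+02  1.74119e+02]]
[258.55250202 225.73758661]
[([55.2, 112.7, 267.2, 346.0], 0.56)]
```

View pics/w1.png

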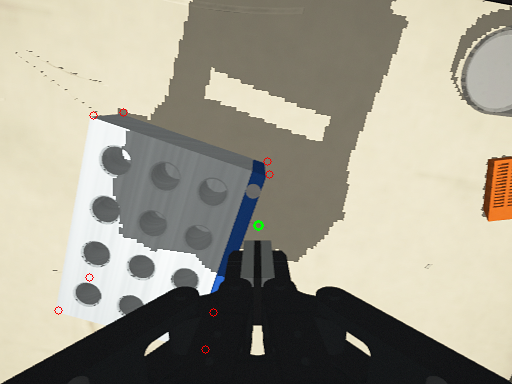

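The wrist view shows the block model projecting correctly, with A's top at (267,175). The fingertips end at row 240 instead of 226, so they sit well above the expected height and passed over the block. I'll move clear to the left and descend until contact is felt.

Call:
drive_tool --deltas "0 0.9 0 0 0; 0.6 0.6 0 0 0; 1 0 0 0 0; 1 0 0 0 0; 1 0 0 0 0; 0.5 0 0 0 0; 0 0 0.2 0 0; 0 0 0.2 0 0; 0 0 0.1 0 0; 0 0 0 0 0"

```text
clock: 7.65
tcp_pos: [0.4064, 0.0231, 0.0171]
orientation: [[-0.988, -0.156, -0.001], [-0.156, 0.988, 0.0], [0.001, 0.0, -1.0]]
wrist_force: [-0.3, 0.4, 1.2]
width: 0.001
grasp_force: 0.0
```

Call:
drive_tool --deltas "0 0 0.1 0 0; 0 0 0.1 0 0; 0 0 0 0 0"

```text
clock: 7.9
tcp_pos: [0.4059, 0.0232, 0.0121]
orientation: [[-0.988, -0.156, -0.001], [-0.156, 0.988, 0.0], [0.001, 0.0, -1.0]]
wrist_force: [-1.1, -0.5, -0.1]
width: 0.002
grasp_force: 0.0
```

Call:
drive_tool --deltas "0 0 0.1 0 0; 0 0 0.1 0 0; 0 0 0 0 0"

```text
clock: 8.15
tcp_pos: [0.4056, 0.0232, 0.0071]
orientation: [[-0.988, -0.155, -0.001], [-0.155, 0.988, 0.0], [0.001, 0.0, -1.0]]
wrist_force: [0.5, 0.7, -0.2]
width: -0.001
grasp_force: 0.0
```

```bash
python3 -c "
from h import *
s=env.get_state();print(s['tcp_pos'],s['wrist_force'],s['joint_pos'],s['width'])
im=grab_frame('side'); p=camera_params('side')
t=s['tcp_pos']; u=proj(p,np.array([[t[0],t[1],z] for z in (t[2],.02,.04)])); print(u)
im=im[:,:,::-1].copy()
cv2.imwrite('pics/s2.png',cv2.resize(im[150:250,110:260],None,fx=5,fy=5))"
```

```text
[0.40562417 0.02319069 0.00710228] [ 0.52227093  0.71397394 -0.19994881] [-2.23695463e-01 -2.00502118e-02  2.27479970e+00 -2.65855230e-05
  8.87739966e-01 -1.95059427e+00] -0.0006575728117339793
[[166.81139273 234.54148036]
 [165.98062677 231.34215313]
 [164.65965746 226.25502477]]
```

View pics/s2.png

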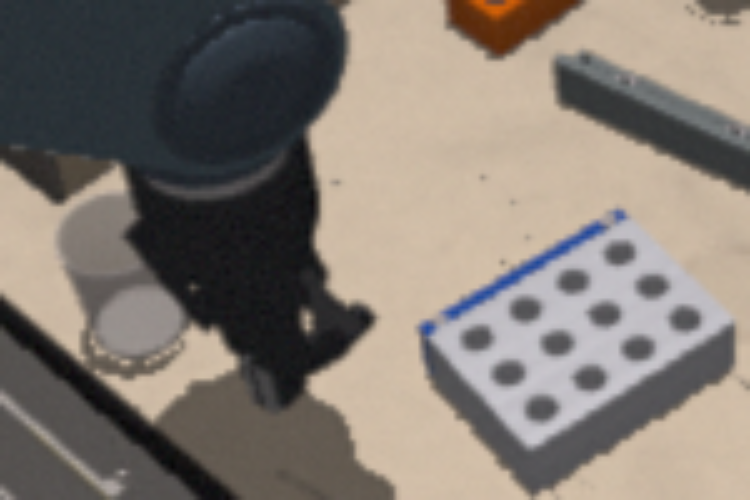

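The tip shows at pixel (164,232), so it is about 13 mm behind the TCP. I'll lower another 8 mm and push near corner A.

Call:
drive_tool --deltas "0 -0.8 0.2 0 0; 0 -0.7 0.12 0 0; -0.6 0 0 0 0; -0.6 0 0 0 0; -0.5 0 0 0 0; -0.4 0 0 0 0; -0.4 0 0 0 0; -0.4 0 0 0 0; -0.4 0 0 0 0; -0.4 0 0 0 0; -0.3 0 0 0 0; 0 0 0 0 0"

```text
clock: 9.2
tcp_pos: [0.5105, 0.0024, -0.0009]
orientation: [[-0.988, -0.156, -0.002], [-0.156, 0.988, 0.001], [0.001, 0.001, -1.0]]
wrist_force: [-1.3, 1.8, -0.6]
width: -0.001
grasp_force: 1.0
```

```bash
sed -i "s/def look(b0=None,show=None):/def look(b0=None,show=None,cams=('top','side')):/; s/b=fit('tube_block',np.array(b0));/b=fit('tube_block',np.array(b0),cams);/" h.py && python3 -c "
from h import *
look([.55,-.06,1.0],None,('side',))"
```

```text
clk 9.2 tool(f) [-0.1477  0.0424  0.0005] z -0.0009 F [-1.3  1.8 -0.6]
block w [ 0.5514 -0.0647  0.9242] rms 1.34 [0.59] rel [-0.1177 -0.0303  0.7682]
A [-0.126, 0.045] B [-0.043, -0.041] C [-0.109, -0.105] D [-0.192, -0.019]
```

Call:
drive_tool --deltas "0.6 0 0 0 0; 1 0 0 0 0; 1 0 0 0 0; 0.53 -0.6 0 0 0; 0 -1 0 0 0; 0 -1 0 0 0; 0 -1 0 0 0; 0 -0.65 0 0 0; -0.5 0.5 0 0 0; -0.5 0.5 0 0 0; -0.3 0.3 0 0 0; -0.3 0.3 0 0 0"

```text
clock: 10.3
tcp_pos: [0.482, -0.0698, -0.0004]
orientation: [[-0.988, -0.157, -0.003], [-0.157, 0.988, -0.001], [0.004, -0.001, -1.0]]
wrist_force: [-6.7, -3.1, 5.3]
width: 0.003
grasp_force: 3.6
```

Call:
drive_tool --deltas "-0.3 0.3 0 0 0; -0.3 0.3 0 0 0; -0.3 0.3 0 0 0; 0 0 0 0 0"

```text
clock: 10.63
tcp_pos: [0.5018, -0.0429, -0.0005]
orientation: [[-0.988, -0.158, -0.001], [-0.158, 0.988, -0.0], [0.001, 0.0, -1.0]]
wrist_force: [-0.4, -0.4, -0.6]
width: 0.002
grasp_force: 0.1
```

```bash
python3 -c "
from h import *
look([.57,-.06,.6],None,('side',))"
```

```text
clk 10.6 tool(f) [-0.1634 -0.0011  0.0022] z -0.0005 F [-0.4 -0.4 -0.6]
block w [ 0.5737 -0.0542  0.4914] rms 5.83 [0.97] rel [-0.0941 -0.0233  0.3354]
A [-0.07, 0.048] B [-0.031, -0.065] C [-0.118, -0.095] D [-0.157, 0.018]
```

Call:
drive_tool --deltas "0.8 -0.6 0 0 0; 1 -0.6 0 0 0; 1 0 0 0 0; 0 0 0 0 0"

```text
clock: 11.07
tcp_pos: [0.4332, -0.0847, -0.0016]
orientation: [[-0.988, -0.153, -0.003], [-0.153, 0.988, 0.001], [0.003, 0.002, -1.0]]
wrist_force: [0.1, -0.3, -0.6]
width: -0.0
grasp_force: 0.0
```

```bash
python3 -c "
from h import *
look([.57,-.054,.5],None,('side',))
look([.57,-.054,.5],None,('top',))"
```

```text
clk 11.1 tool(f) [-0.2376 -0.0317 -0.0024] z -0.0016 F [ 0.1 -0.3 -0.6]
block w [ 0.575  -0.0541  0.4854] rms 3.32 [0.62] rel [-0.0928 -0.0235  0.3294]
A [-0.069, 0.048] B [-0.03, -0.065] C [-0.117, -0.095] D [-0.156, 0.018] 
clk 11.2 tool(f) [-0.2338 -0.0326 -0.0015] z -0.0003 F [ 0.5 -0.5  0.5]
block w [ 0.5737 -0.0547  0.4693] rms 2.16 [0.56] rel [-0.0942 -0.0239  0.3133]
A [-0.069, 0.047] B [-0.032, -0.067] C [-0.119, -0.095] D [-0.156, 0.019]
```

Call:
drive_tool --deltas "0 0.6 0 0 0; -0.6 0.6 0 0 0; -0.8 0 0 0 0; -0.8 0 0 0 0; -0.5 0 0 0 0; -0.3 0 0 0 0; -0.3 0.1 0 0 0; -0.3 0.1 0 0 0; -0.3 0.1 0 0 0; -0.2 0 0 0 0; 0 0 0 0 0"

```text
clock: 12.18
tcp_pos: [0.5323, -0.0306, -0.0011]
orientation: [[-0.988, -0.157, -0.003], [-0.157, 0.988, 0.001], [0.002, 0.001, -1.0]]
wrist_force: [-2.7, 1.3, 0.1]
width: -0.001
grasp_force: 1.0
```

Call:
drive_tool --deltas "0.8 0 0 0 0; 1 0 0 0 0; 1 0 0 0 0; 0 0 0 0 0"

```text
clock: 12.52
tcp_pos: [0.4596, -0.0418, -0.0018]
orientation: [[-0.988, -0.155, -0.004], [-0.155, 0.988, 0.001], [0.004, 0.002, -1.0]]
wrist_force: [-0.7, 0.5, -1.1]
width: 0.0
grasp_force: 0.0
```

```bash
python3 -c "
from h import *
look([.59,-.05,.2],None,('side',))
look([.59,-.05,.2],None,('top',))"
```

```text
clk 12.5 tool(f) [-0.2049  0.0066 -0.0003] z -0.0018 F [-0.7  0.5 -1.1]
block w [ 0.5964 -0.0535  0.2185] rms 0.36 [0.69] rel [-0.0715 -0.0262  0.0625]
A [-0.029, 0.037] B [-0.022, -0.083] C [-0.114, -0.089] D [-0.121, 0.031] 
clk 12.6 tool(f) [-0.2008  0.0051 -0.0004] z -0.0002 F [ 0.8 -0.7 -0.3]
block w [ 0.596  -0.0558  0.1879] rms 1.06 [0.91] rel [-0.0723 -0.0284  0.0319]
A [-0.028, 0.033] B [-0.024, -0.087] C [-0.116, -0.09] D [-0.12, 0.03]
```

Call:
drive_tool --deltas "0 -0.5 0 0 0.6; 0 -0.8 0 0 0.6; 0 0 0 0 0.6; 0 0 0 0 0.6; -0.8 0 0 0 0.6; -0.8 0 0 0 0.6; -0.6 0 0 0 0.6; -0.4 0 0 0 0.6; -0.3 0 0 0 0.6; -0.3 0 0 0 0.6; -0.3 0 0 0 0.6; -0.2 0 0 0 0.6"

```text
clock: 13.72
tcp_pos: [0.5577, -0.0596, -0.0014]
orientation: [[-0.988, -0.156, -0.007], [-0.156, 0.988, 0.001], [0.006, 0.002, -1.0]]
wrist_force: [-8.8, -1.3, 5.7]
width: 0.605
grasp_force: 4.5
```

Call:
drive_tool --deltas "-0.2 0 0 0 0.6; -0.1 0 0 0 0.6; 0 0 0 0 0.6"

```text
clock: 13.97
tcp_pos: [0.5653, -0.0585, -0.0014]
orientation: [[-0.988, -0.156, -0.005], [-0.156, 0.988, 0.001], [0.005, 0.002, -1.0]]
wrist_force: [-5.2, -0.7, 2.6]
width: 0.6
grasp_force: 2.3
```

```bash
python3 -c "
from h import *
look([.61,-.05,.17],None,('side',))"
```

```text
clk 14.0 tool(f) [-0.103  -0.0263  0.0007] z -0.0014 F [-5.2 -0.7  2.6]
block w [0.4443 0.2119 4.193 ] rms 3.38 [0.45] rel [-0.1806  0.2597  4.037 ]
A [-0.163, 0.186] B [-0.256, 0.261] C [-0.199, 0.333] D [-0.105, 0.258]
```

Call:
drive_tool --deltas "-0.1 0 0 0 0.6; -0.1 0 0 0 0.6; 0 0 0 0 0.6"

```text
clock: 14.32
tcp_pos: [0.5652, -0.0584, -0.0014]
orientation: [[-0.987, -0.157, -0.019], [-0.157, 0.988, 0.0], [0.019, 0.003, -1.0]]
wrist_force: [-27.7, -5.2, 21.3]
width: 0.602
grasp_force: 14.1
```

The force jumped to 28 N with no further motion, so the block is seated against the fence. I'll retreat and verify.

Call:
drive_tool --deltas "0.3 0 0 0 0.6; 0.8 0 0 0 0.6; 1 0 0 0 0.6; 1 0 -0.5 0 0.6; 1 0 -1 0 0.6; 1 0 -1 0 0.6; 0 0 0 0 0.6"

```text
clock: 14.9
tcp_pos: [0.4467, -0.0792, 0.0664]
orientation: [[-0.988, -0.154, 0.007], [-0.154, 0.988, -0.003], [-0.007, -0.005, -1.0]]
wrist_force: [0.3, -0.1, 0.7]
width: 0.603
grasp_force: 0.0
```

```bash
python3 -c "
from h import *
look([.615,-.05,.16],'p2',('side',))
look([.615,-.05,.16],None,('top',))
for c in ('side','top'):
    F=fit('fence',[.663,-.0165,.156],(c,)); print(c,F[0].round(4),F[1])"
```

```text
clk 14.9 tool(f) [-0.2234 -0.0283 -0.0009] z 0.0664 F [ 0.3 -0.1  0.7]
block w [ 0.6236 -0.0521  0.1483] rms 0.56 [0.59] rel [-0.0445 -0.0291 -0.0077]
A [0.002, 0.031] B [0.001, -0.089] C [-0.091, -0.089] D [-0.09, 0.031] 
clk 15.1 tool(f) [-0.223  -0.0274 -0.0003] z 0.0623 F [-0.1 -0.8  0.4]
block w [ 0.6219 -0.0532  0.1543] rms 0.38 [0.92] rel [-0.0463 -0.0299 -0.0017]
A [-0.0, 0.03] B [-0.0, -0.09] C [-0.092, -0.09] D [-0.092, 0.03] 
side [ 0.6622 -0.0163  0.1387] 1.7796966002885133
top [ 0.6655 -0.017   0.1856] 1.5605584227929419
```

View pics/p2.png

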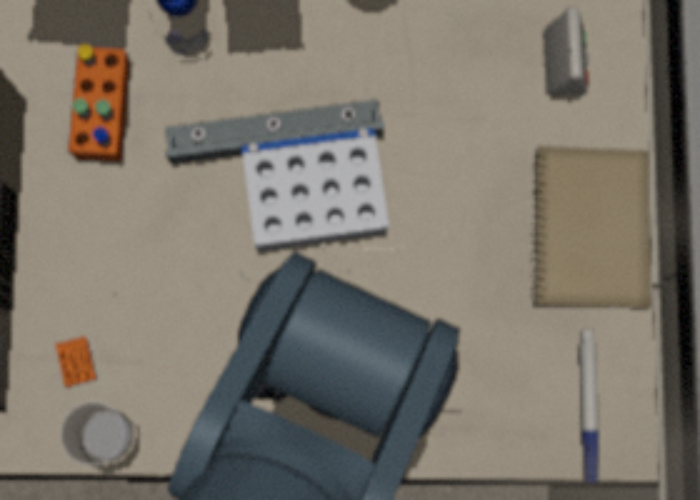

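The block lies flush along the fence: its blue edge runs from (245,148) to (377,133), the fence from (167,155) to (382,130). Offset is about -30 mm, inside the ±43 mm limit, and the bystanders look untouched. I'll hand it in.

```bash
python3 -c "
from plant import ticket
print(ticket.hand_in())"
```

```text
the job is handed in; nothing more can be done
None
```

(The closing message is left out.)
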